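# Power up the sound bench in order

## Robot

A 6-joint arm with a two-finger parallel gripper is mounted at the origin on the work surface. World frame = base frame: x ahead of the robot, y to its left, z up, the work surface at z = 0. Lengths are in m, angles in rad, forces in N, time in s.
With the tool pointing down it reaches from about 0.25 to 0.775 m from the base axis. Payload 4 kg.
Tool frame: the origin (TCP) lies at the very end of the fingers, on their centre line; the grasp point (between the pads) lies 19 mm behind it; z points along the fingers, y is the line along which they close (so a half turn about z gives the same grasp; the last joint's range is limited). The gripper opens to 94 mm and grips with 3 to 60 N. Pads are 16 mm wide; open, the fingers measure 119 mm over their backs; the gripper's body (75 mm by 177 mm) begins 78 mm behind the grasp point.
Start: joints at [1.179, 0.087, 1.371, -0, 1.684, -0.103], TCP at [0.157, 0.527, 0.175] pointing down, gripper open.
Joint ranges: [-3.1, 3.1], [-0.76, 2.03], [0.27, 2.55], [-1.08, 4.22], [0.17, 2.65], [-2.57, 2.57]. Speed limits (rad/s): [2.79, 2.79, 3.14, 3.14, 3.14, 3.14].

## Interface

Orientations are given as [roll, pitch, yaw] about the fixed x, y, z axes, in that order (R = Rz(yaw) Ry(pitch) Rx(roll)).
In Python, from bench import robot gives the robot as it stands. The module is installed in compiled form; this text tells all that it offers.
- The arm moves only by the tool move_arm, never from a script. Its argument "deltas" is one flat list of numbers, 7 for each row, row after row: the turn, a rotation vector about the tool's x, y, z in rad, then the shift along the tool's x, y, z in cm, then the closure, from -1 (fully open) to 1 (shut). A call has 1 to 8 rows; each row is the pose to reach, as a shift and turn from the pose commanded when the call began, along the tool's axes at that moment; what a row does not reach only later rows make up. A row lasts 1/10 s, in which the tool goes at most 50 mm and 8.59 degrees, less where a joint would pass 70% of its speed; a pose out of reach is approached as far as the arm can. A call with a gripper value outside its range is refused whole. The fingers move at their own pace and stop on an object; the grip force is fixed at half the most. Time passes only in rows, so rows that repeat a pose let the fingers close. It gives the time, the measured TCP pose, the force, the opening and the grip force at its end, in the units of the state.
- robot.get_obs(): the state, without advancing time (a new reading comes with each control period).
- robot.snapshot(name): name is "scene" or "top" or "wrist"; returns a dict with "image" (480x640x3 uint8, red, green, blue), "depth" (480x640 float32, m along the optical axis (not along the pixel's ray), 0 where there is no reading), "fov_y" (degrees; the focal length in pixels is half the picture's height over the tangent of half this angle, whatever the lens; pixels are square), "cx", "cy" (the principal point, pixels), "origin" and "orientation" of the camera in the world; the wrist camera has in their place "T_tool_cam" (4x4, takes a point from camera to tool coordinates, whose origin is the TCP and whose axes are the flange's). Camera axes: x right, y up, looking along -z (the intrinsics and any distortion apply to the point x, -y, -z); pixel columns grow to the right and rows downward; lengths in m; the calibration is good to about 2 mm. A picture is of the moment at which its call begins: read the wrist's pose just before it.
- robot.close_job(): hands the job in; it is judged then, once.
The state is a dict: "time": time; "joint_positions": joint angles; "qvel": joint speeds; "joint_torque": joint torques, N m; "tool_pos": TCP position; "ee_rot": TCP orientation; "wrist_force": force on the tool from outside, world axes, zero at the start; "wrist_torque": the same for the moment, N m; "width": finger opening in m; "finger_force": force on a finger pad.
Only numpy, scipy, OpenCV 4.12 (cv2) and the standard library are available. Lean on these libraries where they do the work, as an engineer would, in place of code of your own. Each camera call takes 0.05 s, during which the arm holds its last target. There are 200 camera calls.

## Task

Switch on the sound demonstration in the safe order: with the fingertips press the red key on the power unit, then the yellow key on the signal generator, and last the blue key on the loudspeaker box, each lightly until it is fully down, where it stays. Lift nothing, leave the screwdriver, cup, multimeter and lab stand where they are, and finish with the hand clear.

Things in the scene. Friction and masses are not known exactly. Their poses are not given: they have to be found in the camera images.
- psu: Power unit: grey case 140 x 160 x 70 mm high with black cooling slots on top and a single red key. Origin: centre of its underside; x runs from its front (dials) to its back, z up. Fixed to the table.
- psu_key_top (a point): Centre of the flat top of the red round key (36 mm across) on the power unit. Left alone, the key stands 24 mm proud of the case top (this point is then 94 mm above the table, up to 1 mm less at the start); pressed down and let go, it stands 16 mm proud. The point moves with the key; its z axis points up.
- psu_key (a joint): How far the red key has been set down, in m: 0 is up, 0.008 is fully down (its stop). It stays where it is pushed and does not come up again. Setting it takes about 2 N; its cap is sprung and gives a further 1 mm for every 1.2 N, up to 10 mm, so pushing the top 11 to 14 mm below its start (3 to 7 N) sets it fully and returning leaves it 8 mm lower.
- gen: Signal generator: low white case 150 x 150 x 55 mm high with a dark screen on top and a single yellow key. Origin: centre of its underside; x runs from front to back, z up. Fixed to the table.
- gen_key_top (a point): Centre of the flat top of the yellow round key (36 mm across) on the signal generator. Left alone, the key stands 24 mm proud of the case top (this point is then 79 mm above the table, up to 1 mm less at the start); pressed down and let go, it stands 16 mm proud. The point moves with the key; its z axis points up.
- gen_key (a joint): How far the yellow key has been set down, in m: 0 is up, 0.008 is fully down (its stop). It stays where it is pushed and does not come up again. Setting it takes about 2 N; its cap is sprung and gives a further 1 mm for every 1.2 N, up to 10 mm, so pushing the top 11 to 14 mm below its start (3 to 7 N) sets it fully and returning leaves it 8 mm lower.
- spk: Loudspeaker box: wooden case 160 x 160 x 85 mm high with a round black loudspeaker in its top and a single blue key. Origin: centre of its underside; x runs from front to back, z up. Fixed to the table.
- spk_key_top (a point): Centre of the flat top of the blue round key (36 mm across) on the loudspeaker box. Left alone, the key stands 24 mm proud of the case top (this point is then 109 mm above the table, up to 1 mm less at the start); pressed down and let go, it stands 16 mm proud. The point moves with the key; its z axis points up.
- spk_key (a joint): How far the blue key has been set down, in m: 0 is up, 0.008 is fully down (its stop). It stays where it is pushed and does not come up again. Setting it takes about 2 N; its cap is sprung and gives a further 1 mm for every 1.2 N, up to 10 mm, so pushing the top 11 to 14 mm below its start (3 to 7 N) sets it fully and returning leaves it 8 mm lower.
- driver: Loose screwdriver with a red handle, 190 mm long, lying on the table on the robot's side of the instruments, under 40 mm high. Its x axis points along the blade. To be left alone.
- can: Loose open aluminium cup, 76 mm across and 95 mm high, beyond the instruments. Origin: centre of its underside. To be left alone.
- meter: Loose yellow hand-held multimeter, 130 x 75 x 36 mm, lying flat beyond the instruments. Origin: centre of its underside. To be left alone.
- stand: Loose laboratory stand: aluminium foot 100 x 160 mm with an upright rod 243 mm high and a clamp near its top, beyond the instruments. Origin: centre of its underside. To be left alone.
There are look-alikes about, which are no part of the job. What is shaped like the gen but orange or purple is not meant.

How it is judged:
By the outcome, as a careful person would: the job done as asked, in the order asked, and still so for the second after the job is handed in, with the robot touching nothing.
It also fails if it takes over 51 s, if anything falls off the work surface, if the arm or the gripper's body presses on something with over 40 N, if the wrist force passes 120 N, or if a joint passes its speed limit or range.

## Working session

There is one attempt and no reset: what is moved stays moved. The work goes in short steps, Python scripts to look and compute and a tool call to move; the robot and the scene stay as the last step left them, time stands still between calls to the robot, and variables do not carry over. Pictures are saved under pics/ and viewed, at most 10 in all, crops included, and the job is handed in when it is done.

Besides the shell and the picture viewer there is one more tool, called after "Emit:" by a JSON object that holds its "name" and its "arguments". move_arm: Moves the arm, as the interface text tells. Its arguments: {"type":"object","properties":{"deltas":{"type":"array","items":{"type":"number"}}},"required":["deltas"]}

```bash
mkdir -p pics
cat > h.py <<'E'
import numpy as np, cv2, pickle
from bench import robot
from scipy.spatial.transform import Rotation as R
def snap(n,f):
    o=robot.get_obs(); s=robot.snapshot(n); s['obs']=o
    cv2.imwrite(f'pics/{f}.png',cv2.cvtColor(s['image'],cv2.COLOR_RGB2BGR)); pickle.dump(s,open(f'{f}.pkl','wb')); return s
E
python3 - <<'E'
from h import *
for n in('scene','top'):
    s=snap(n,n+'0'); print({k:v for k,v in s.items() if k not in('image','depth','obs')})
print(robot.get_obs())
E
```

```text
{'fov_y': 51.396013211854324, 'cx': 325.2687036723474, 'cy': 240.80770642878966, 'origin': array([1.55976696, 0.4033418 , 0.77408198]), 'orientation': array([1.01480705, 0.02341491, 1.84425174])}
{'fov_y': 47.54980075781909, 'cx': 320.44572606664235, 'cy': 235.472743256266, 'origin': array([0.29662831, 0.099747  , 1.3326397 ]), 'orientation': array([ 1.79956605e-01,  1.95807731e-04, -1.57752171e+00])}
{'time': 0.1, 'joint_positions': array([ 1.17888414e+00,  8.78683384e-02,  1.37210682e+00, -1.60552043e-05,
        1.68358942e+00, -1.03114169e-01]), 'qvel': array([ 0.00120785, -0.00161639, -0.00311657, -0.00026509, -0.00088849,
       -0.00259659]), 'joint_torque': array([ 2.72000594e-03, -3.41254735e+01, -3.03301263e+01,  7.19708833e-02,
        3.04988155e-02, -1.13277445e-04]), 'tool_pos': array([0.15644434, 0.52670082, 0.17392637]), 'ee_rot': array([-3.13962956e+00, -1.87101163e-04,  2.85279266e+00]), 'wrist_force': array([-0.42412453,  0.20452109,  0.38750791]), 'wrist_torque': array([0.02699919, 0.0091497 , 0.02467785]), 'finger_force': 0.0, 'width': 0.09394416689239314}
```

View pics/scene0.png

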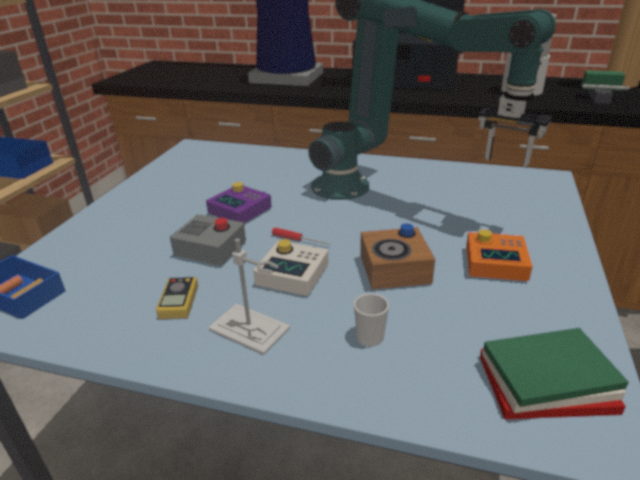

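View pics/top0.png

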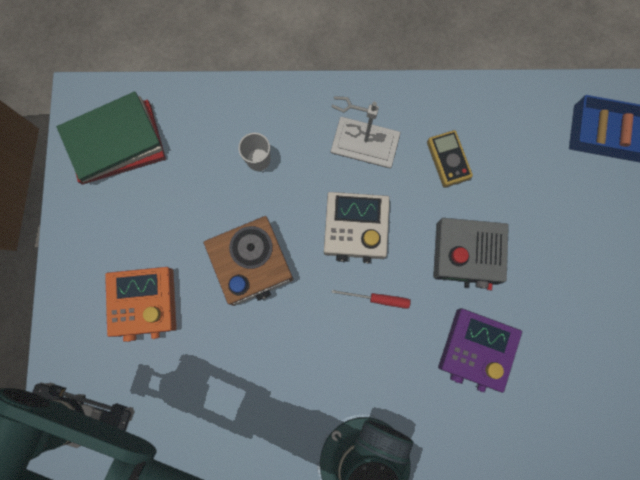

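Top view: the red key on the grey psu is at (459,255), the yellow key on the white gen at (371,238) and the blue key on the wooden spk at (238,284). 

Possible mix-ups:
- **Yellow keys:** orange unit (151,314) and purple unit (496,371).
- **Red:** screwdriver handle (391,300).
- **Blue:** tray (605,130).

By the description I choose the keys on the grey, white and wooden cases.

```bash
cat >> h.py <<'E'
def ray(s,u,v):
    f=240/np.tan(np.radians(s['fov_y']/2)); d=np.array([(u-s['cx'])/f,-(v-s['cy'])/f,-1.])
    if 'T_tool_cam' in s:
        T=np.eye(4);T[:3,:3]=R.from_euler('xyz',s['obs']['ee_rot']).as_matrix();T[:3,3]=s['obs']['tool_pos'];T=T@s['T_tool_cam']
        return T[:3,3],T[:3,:3]@d
    return s['origin'],R.from_euler('xyz',s['orientation']).as_matrix()@d
def onplane(s,u,v,z):
    o,d=ray(s,u,v); return o+d*(z-o[2])/d[2]
HUE={'red':[(0,6),(174,180)],'yellow':[(19,32)],'blue':[(105,125)]}
def blob(s,c,u,v,r,smin=150):
    h=cv2.cvtColor(s['image'],cv2.COLOR_RGB2HSV); m=np.zeros(h.shape[:2],np.uint8)
    for a,b in HUE[c]: m|=cv2.inRange(h,(a,smin,60),(b,255,255))
    k=np.zeros_like(m); cv2.circle(k,(int(u),int(v)),r,255,-1); m&=k
    c=max(cv2.findContours(m,0,2)[0],key=cv2.contourArea); return m,c
def meas(s,c,u,v,r,z):
    m,k=blob(s,c,u,v,r); (x,y),rad=cv2.minEnclosingCircle(k)
    f=240/np.tan(np.radians(s['fov_y']/2)); D=s['depth'][int(y),int(x)]; o,d=ray(s,x,y)
    print(c,'px',round(x,1),round(y,1),'diam mm',round(2000*rad*D/f,1),'plane',onplane(s,x,y,z).round(4),'depthpt',(o+d*D).round(4),'area',cv2.contourArea(k))
E
python3 - <<'E'
from h import *
s=pickle.load(open('top0.pkl','rb'))
meas(s,'red',459,255,16,.094);meas(s,'yellow',371,238,16,.079);meas(s,'blue',238,284,16,.109)
s2=pickle.load(open('scene0.pkl','rb'))
meas(s2,'red',221,224,14,.094);meas(s2,'yellow',285,246,14,.079);meas(s2,'blue',407,230,14,.109)
i=cv2.cvtColor(s['image'],cv2.COLOR_RGB2BGR)[180:310,190:520]
cv2.imwrite('pics/crop.png',cv2.resize(i,None,fx=2.4,fy=2.4))
E
```

```text
red px 460.1 254.8 diam mm 33.1 plane [ 0.4746 -0.2219  0.094 ] depthpt [ 0.4746 -0.2219  0.0939] area 140.5Traceback (most recent call last):
  File "<stdin>", line 3, in <module>
  File "h.py", line 22, in meas
    m,k=blob(s,c,u,v,r); (x,y),rad=cv2.minEnclosingCircle(k)
        ~~~~^^^^^^^^^^^
  File "h.py", line 20, in blob
    c=max(cv2.findContours(m,0,2)[0],key=cv2.contourArea); return m,c
ValueError: max() iterable argument is empty
```

```bash
sed -i 's/smin=150/smin=100/; s/(19,32)/(15,34)/; s/(105,125)/(100,130)/' h.py
python3 - <<'E'
from h import *
s=pickle.load(open('top0.pkl','rb'))
i=cv2.cvtColor(s['image'],cv2.COLOR_RGB2BGR)[180:310,190:520]
cv2.imwrite('pics/crop.png',cv2.resize(i,None,fx=2.4,fy=2.4))
print(cv2.cvtColor(s['image'],cv2.COLOR_RGB2HSV)[[238,284],[371,238]])
meas(s,'red',459,255,16,.094);meas(s,'yellow',371,238,16,.079);meas(s,'blue',238,284,16,.109)
s2=pickle.load(open('scene0.pkl','rb'))
meas(s2,'red',221,224,14,.094);meas(s2,'yellow',285,246,14,.079);meas(s2,'blue',407,230,14,.109)
E
```

```text
[[ 22 137 170]
 [110 142 138]]
red px 459.8 255.1 diam mm 38.2 plane [ 0.4741 -0.2211  0.094 ] depthpt [ 0.4744 -0.2218  0.0913] area 191.0
yellow px 370.8 237.5 diam mm 36.1 plane [ 0.5191 -0.0193  0.079 ] depthpt [ 0.5194 -0.0194  0.0772] area 168.0
blue px 237.1 283.8 diam mm 37.3 plane [0.4101 0.2864 0.109 ] depthpt [0.4105 0.287  0.1052] area 185.5
red px 221.0 223.5 diam mm 38.5 plane [ 0.4901 -0.2127  0.094 ] depthpt [ 0.4888 -0.2134  0.0932] area 116.0
yellow px 284.0 245.5 diam mm 37.4 plane [ 0.5344 -0.0131  0.079 ] depthpt [ 0.5342 -0.0132  0.0789] area 123.5
blue px 406.7 229.4 diam mm 37.8 plane [0.4293 0.2905 0.109 ] depthpt [0.424  0.29   0.1059] area 117.0
```

View pics/crop.png

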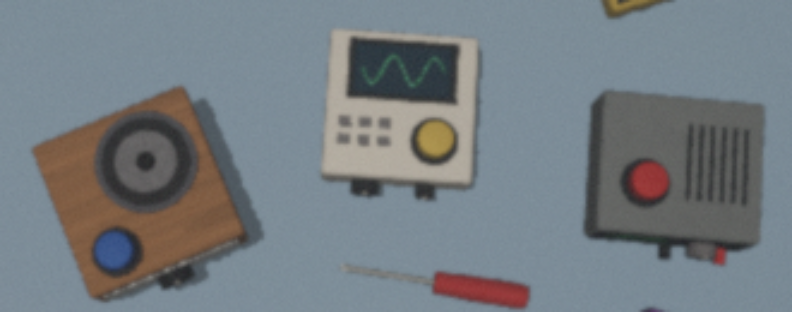

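Close crop: red key on the grey slotted case, yellow key on the white case with the screen, and blue key on the wooden loudspeaker. The choice holds. The two views differ by about 15 mm because the scene view includes the key's side, so I'll set out from the top-view estimate and correct with the wrist camera.

Emit:
{"name": "move_arm", "arguments": {"deltas": [0,0,0,-1,-1.2,-2,1,0,0,0,-3.5,-4,-4,1,0,0,0,-6.5,-7.5,-5,1,0,0,0,-9.5,-11,-5,1,0,0,0,-12.5,-15,-5,1,0,0,0,-15.5,-18.5,-5,1,0,0,0,-18.5,-22,-5,1,0,0,0,-20.5,-24.5,-5,1]}}

```text
time: 0.9
tool_pos: [0.2837, 0.2317, 0.2247]
ee_rot: [-3.141, 0.0, 2.851]
wrist_force: [0.4, -0.2, -0.1]
width: 0.0334
finger_force: 0.0
```

Emit:
{"name": "move_arm", "arguments": {"deltas": [0,0,0,-1.5,-2,0,1,0,0,0,-4.5,-5.5,0,1,0,0,0,-7.5,-9.3,0,1,0,0,0,-10.5,-13,0,1,0,0,0,-13.5,-16.7,0,1,0,0,0,-16.5,-20.4,0,1,0,0,0,-19.5,-24,0,1,0,0,0,-22,-27,0,1]}}

```text
time: 1.7
tool_pos: [0.4175, -0.0899, 0.2244]
ee_rot: [3.142, -0.001, 2.851]
wrist_force: [-0.4, -0.5, 0.4]
width: 0.0008
finger_force: 0.0
```

Emit:
{"name": "move_arm", "arguments": {"deltas": [0,0,0,-2.5,-3,0,1,0,0,0,-5,-6,0,1,0,0,0,-7.5,-9,1,1,0,0,0,-9,-11,2,1,0,0,0,-9,-11,2,1,0,0,0,-9,-11,2,1]}}

```text
time: 2.3
tool_pos: [0.4718, -0.2183, 0.204]
ee_rot: [3.14, -0.003, 2.852]
wrist_force: [-0.2, -0.2, -0.2]
width: 0.0006
finger_force: 0.0
```

Run:
```python
from h import *
s=snap('wrist','w1'); print(s['T_tool_cam'].round(3),s['obs']['tool_pos'],s['obs']['ee_rot'],s['fov_y'])
```

```text
[[-0.001  0.97   0.242  0.069]
 [ 1.     0.001 -0.     0.   ]
 [-0.     0.242 -0.97  -0.211]
 [ 0.     0.     0.     1.   ]] [ 0.47179254 -0.21825493  0.20401807] [ 3.14038012e+00 -2.50192091e-03  2.85204778e+00] 66.1585536525412
```

View pics/w1.png

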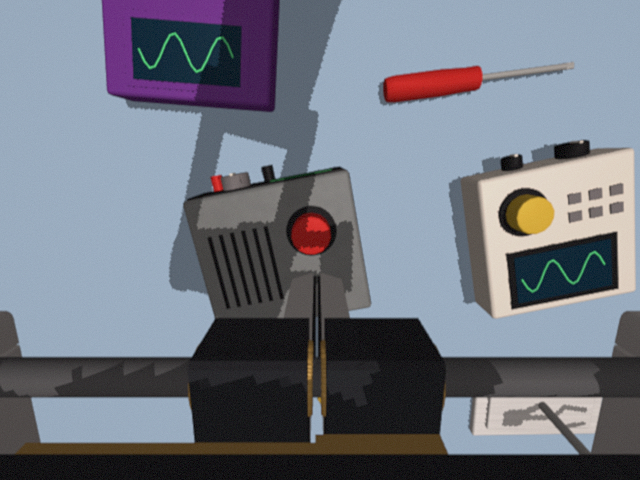

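Wrist view: the red key is at (311,232) just ahead of the fingertips, partly in shadow, and the white gen's yellow key is at (529,214).

```bash
cat >> h.py <<'E'
def top(s,c,u,v,r,z):
    m,k=blob(s,c,u,v,r); ys,xs=np.nonzero(m)
    P=np.array([(lambda od:od[0]+od[1]*s['depth'][y,x])(ray(s,x,y)) for x,y in zip(xs,ys)])
    P=P[abs(P[:,2]-z)<.006]; (x,y),rad=cv2.minEnclosingCircle((P[:,:2]*1000).astype(np.float32))
    print(c,'top: circle',round(x,1),round(y,1),'diam',round(2*rad,1),'mean',(P.mean(0)*1000).round(1),len(P)); return P
def delta(s,t):
    d=R.from_euler('xyz',s['obs']['ee_rot']).inv().apply(np.array(t)-s['obs']['tool_pos']); print('tool delta cm',(d*100).round(2))
E
python3 - <<'E'
from h import *
s=pickle.load(open('w1.pkl','rb'))
for a in(('red',311,232,32,.094),('yellow',529,214,32,.079)):
    meas(s,*a); P=top(s,*a); t=P.mean(0); t[2]=a[4]; delta(s,t)
E
```

```text
red px 310.9 233.3 diam mm 38.1 plane [ 0.472 -0.223  0.094] depthpt [ 0.472  -0.223   0.0942] area 1288.5
red top: circle 473.3 -223.6 diam 35.6 mean [ 472.5 -223.4   94.4] 1212
tool delta cm [-0.24 -0.48 11.  ]
yellow px 529.6 213.5 diam mm 44.0 plane [ 0.5152 -0.0254  0.079 ] depthpt [ 0.515  -0.0256  0.0794] area 1453.0
yellow top: circle 518.1 -20.7 diam 36.6 mean [517.1 -22.3  78.9] 1220
tool delta cm [ 1.22 20.06 12.53]
```

Emit:
{"name": "move_arm", "arguments": {"deltas": [0,0,0,-0.2,-0.5,2,1,0,0,0,-0.2,-0.5,5,1,0,0,0,-0.2,-0.5,8,1,0,0,0,-0.2,-0.5,9.5,1,0,0,0,-0.2,-0.5,10.2,1,0,0,0,-0.2,-0.5,10.2,1,0,0,0,-0.2,-0.5,10.2,1]}}

```text
time: 3.05
tool_pos: [0.4737, -0.2241, 0.1047]
ee_rot: [-3.141, 0.003, 2.853]
wrist_force: [-0.4, 0.5, 0.0]
width: 0.0006
finger_force: 0.0
```

Emit:
{"name": "move_arm", "arguments": {"deltas": [0,0,0,0,0,0.5,1,0,0,0,0,0,1.0,1,0,0,0,0,0,1.3,1,0,0,0,0,0,1.6,1,0,0,0,0,0,1.8,1,0,0,0,0,0,1.8,1,0,0,0,0,0,1.8,1]}}

```text
time: 3.75
tool_pos: [0.4728, -0.2239, 0.0849]
ee_rot: [3.141, -0.0, 2.853]
wrist_force: [-0.5, -0.3, 0.1]
width: 0.0003
finger_force: 0.0
```

Emit:
{"name": "move_arm", "arguments": {"deltas": [0,0,0,0,0,0.1,1,0,0,0,0,0,0.2,1,0,0,0,0,0,0.2,1]}}

```text
time: 4.05
tool_pos: [0.4727, -0.2238, 0.0828]
ee_rot: [3.141, -0.0, 2.853]
wrist_force: [-0.3, -1.3, -0.4]
width: 0.0009
finger_force: 0.0
```

Run:
```python
from h import *
s=snap('wrist','w2'); o=s['obs']; print(o['tool_pos'],o['wrist_force'],o['wrist_torque'],o['joint_torque'])
```

```text
[ 0.47273947 -0.22383665  0.082813  ] [-0.28732147 -1.27319549 -0.38891475] [ 0.01133625  0.01424574 -0.046999  ] [-3.21142579e-03 -3.20398343e+01 -2.92808801e+01 -3.45539348e-02
  5.40433929e-02 -6.41384213e-05]
```

View pics/w2.png

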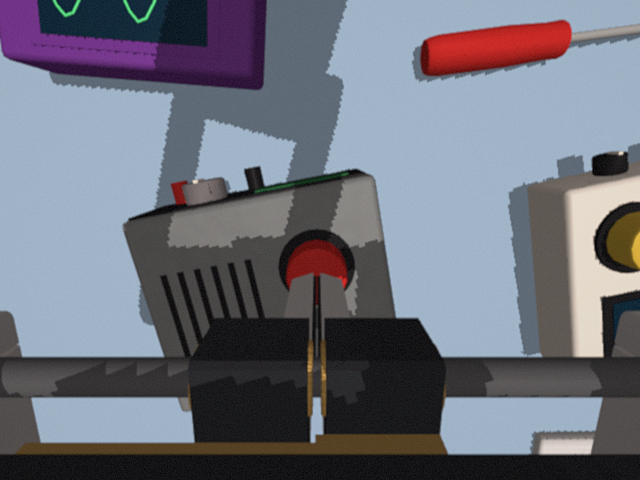

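The fingertips at (318,278) overlap the red key, whose visible part is at about (317,262). The image alone doesn't show contact, so I'll measure the key's height.

Run:
```python
from h import *
s=pickle.load(open('w2.pkl','rb'))
P=top(s,'red',317,258,38,.09); print(np.percentile(P[:,2],[5,25,50,75,95]).round(4))
for y in range(250,300,6): 
    o,d=ray(s,312,y); print(y,(o+d*s['depth'][y,312]).round(4))
f=240/np.tan(np.radians(s['fov_y']/2)); p=np.linalg.inv(s['T_tool_cam'])@[0,0,0,1]
print('tcp px',s['cx']+f*p[0]/-p[2],s['cy']-f*p[1]/-p[2])
```

```text
red top: circle 473.1 -223.6 diam 35.9 mean [ 465.1 -221.3   93.6] 1609
[0.0877 0.0935 0.0943 0.0948 0.0955]
250 [ 0.4577 -0.2217  0.0927]
256 [ 0.4604 -0.2226  0.0949]
262 [ 0.464  -0.2236  0.0942]
268 [ 0.4672 -0.2246  0.095 ]
274 [ 0.4634 -0.2232  0.1174]
280 [ 0.4635 -0.2231  0.1261]
286 [ 0.4636 -0.2231  0.1338]
292 [ 0.4635 -0.2229  0.1418]
298 [ 0.4635 -0.2229  0.1485]
tcp px 316.08724379413735 269.8432402230689
```

By depth, the key is still up at 0.094, and the visible finger ends lie higher than the reported TCP. I'll check from the side before going deeper.

Run:
```python
from h import *
s=snap('scene','s1'); i=cv2.cvtColor(s['image'],cv2.COLOR_RGB2BGR)[130:270,150:330]
cv2.imwrite('pics/s1c.png',cv2.resize(i,None,fx=4,fy=4,interpolation=2))
o=s['origin'];M=R.from_euler('xyz',s['orientation']).as_matrix();f=240/np.tan(np.radians(s['fov_y']/2))
p=M.T@(s['obs']['tool_pos']-o);u,v=s['cx']+f*p[0]/-p[2],s['cy']-f*p[1]/-p[2];print('tcp px',u,v,'crop',(u-150)*4,(v-130)*4)
for y in range(195,235,3): a,d=ray(s,round(u),y); print(y,(a+d*s['depth'][y,round(u)]).round(3))
```

```text
tcp px 220.61290587919945 223.48874074904393 crop 282.4516235167978 373.9549629961757
195 [ 0.472 -0.21   0.173]
198 [ 0.477 -0.208  0.167]
201 [ 0.478 -0.209  0.158]
204 [ 0.475 -0.212  0.147]
207 [ 0.475 -0.213  0.138]
210 [ 0.477 -0.214  0.129]
213 [ 0.476 -0.216  0.119]
216 [ 0.323 -0.305  0.015]
219 [ 0.467 -0.224  0.094]
222 [ 0.483 -0.216  0.094]
225 [ 0.49  -0.213  0.089]
228 [ 0.488 -0.216  0.078]
231 [ 0.495 -0.214  0.072]
234 [ 0.51  -0.206  0.073]
```

View pics/s1c.png

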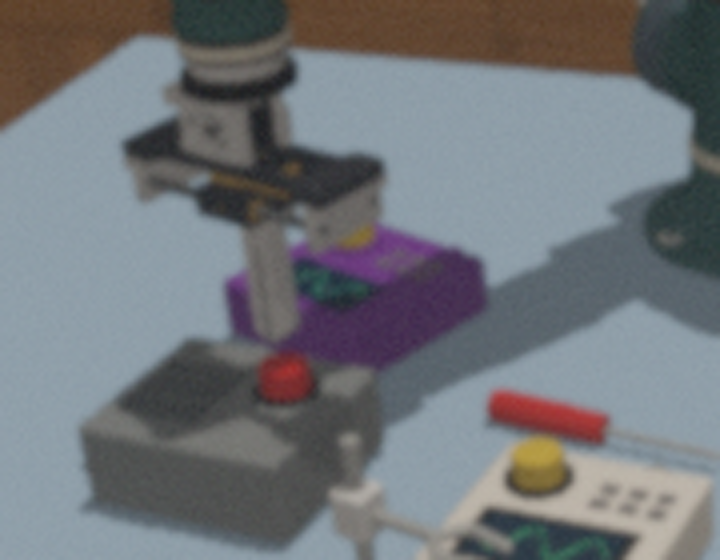

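Side view crop: the closed fingers end at about (278,335), roughly 20 mm above the red key top at (287,360), which is still up. The real finger ends therefore sit about 30 mm short of the reported TCP, though the lateral position is right. I'll go down step by step and watch the force.

Emit:
{"name": "move_arm", "arguments": {"deltas": [0,0,0,0,0,0.5,1,0,0,0,0,0,1.0,1,0,0,0,0,0,1.4,1,0,0,0,0,0,1.6,1,0,0,0,0,0,1.6,1,0,0,0,0,0,1.6,1]}}

```text
time: 4.75
tool_pos: [0.4728, -0.2239, 0.0669]
ee_rot: [3.141, 0.0, 2.853]
wrist_force: [0.2, 0.0, 0.3]
width: 0.0003
finger_force: 0.0
```

Emit:
{"name": "move_arm", "arguments": {"deltas": [0,0,0,0,0,0.2,1,0,0,0,0,0,0.4,1,0,0,0,0,0,0.4,1,0,0,0,0,0,0.4,1]}}

```text
time: 5.15
tool_pos: [0.4728, -0.2239, 0.063]
ee_rot: [3.141, -0.0, 2.853]
wrist_force: [0.1, -0.3, 0.1]
width: 0.0007
finger_force: 0.1
```

Emit:
{"name": "move_arm", "arguments": {"deltas": [0,0,0,0,0,0.2,1,0,0,0,0,0,0.3,1,0,0,0,0,0,0.3,1]}}

```text
time: 5.45
tool_pos: [0.473, -0.224, 0.06]
ee_rot: [-3.142, 0.0, 2.853]
wrist_force: [0.2, 1.0, 1.4]
width: 0.0004
finger_force: 0.7
```

Emit:
{"name": "move_arm", "arguments": {"deltas": [0,0,0,0,0,0.2,1,0,0,0,0,0,0.3,1,0,0,0,0,0,0.3,1]}}

```text
time: 5.75
tool_pos: [0.473, -0.224, 0.0569]
ee_rot: [-3.142, 0.0, 2.853]
wrist_force: [0.8, -0.9, 2.8]
width: 0.0003
finger_force: 0.7
```

Emit:
{"name": "move_arm", "arguments": {"deltas": [0,0,0,0,0,0.2,1,0,0,0,0,0,0.4,1,0,0,0,0,0,0.5,1,0,0,0,0,0,0.5,1]}}

```text
time: 6.15
tool_pos: [0.473, -0.224, 0.0522]
ee_rot: [-3.142, 0.0, 2.853]
wrist_force: [-0.8, -0.3, 4.7]
width: 0.0002
finger_force: 2.0
```

Emit:
{"name": "move_arm", "arguments": {"deltas": [0,0,0,0,0,0.1,1,0,0,0,0,0,0.2,1,0,0,0,0,0,0.2,1]}}

```text
time: 6.45
tool_pos: [0.473, -0.224, 0.0505]
ee_rot: [-3.142, 0.001, 2.853]
wrist_force: [-1.3, -0.0, 5.5]
width: 0.0004
finger_force: 3.0
```

About 5.5 N, within the full-press range. Lift and check the key height.

Emit:
{"name": "move_arm", "arguments": {"deltas": [0,0,0,0,0,-0.6,1,0,0,0,0,0,-2,1,0,0,0,0,0,-5,1,0,0,0,0,0,-8,1,0,0,0,0,0,-10,1,0,0,0,0,0,-11,1,0,0,0,0,0,-11,1,0,0,0,0,0,-11,1]}}

```text
time: 7.25
tool_pos: [0.4723, -0.2236, 0.1589]
ee_rot: [3.141, -0.002, 2.853]
wrist_force: [0.2, -0.2, 0.4]
width: 0.0003
finger_force: 0.0
```

Run:
```python
from h import *
s=snap('wrist','w3'); 
P=top(s,'red',313,245,45,.086);print(np.percentile(P[:,2],[25,50,75]),s['obs']['tool_pos'])
delta(s,[.5175,-.0215,.079])
```

```text
red top: circle 473.1 -223.8 diam 35.8 mean [ 472.4 -223.5   87. ] 1525
[0.08655213 0.08712588 0.08765417] [ 0.47228636 -0.22358875  0.1588812 ]
tool delta cm [ 1.41 20.65  8.  ]
```

Red key top dropped from 0.0944 to 0.0871: it is set. On to yellow.

Emit:
{"name": "move_arm", "arguments": {"deltas": [0,0,0,0.2,2,0,1,0,0,0,0.5,6,0,1,0,0,0,0.8,10.5,0,1,0,0,0,1,15,0,1,0,0,0,1.2,18.5,0,1,0,0,0,1.4,20.6,0,1,0,0,0,1.4,20.6,0,1,0,0,0,1.4,20.6,0,1]}}

```text
time: 8.1
tool_pos: [0.5173, -0.0224, 0.1585]
ee_rot: [-3.141, -0.003, 2.854]
wrist_force: [-0.5, -0.4, 0.1]
width: 0.0005
finger_force: 0.0
```

Run:
```python
from h import *
s=snap('wrist','w4'); 
P=top(s,'yellow',313,235,50,.079);print(np.percentile(P[:,2],[25,50,75]),s['obs']['tool_pos'])
t=P.mean(0); delta(s,t)
```

```text
yellow top: circle 517.9 -20.3 diam 35.8 mean [517.1 -20.1  79.1] 1455
[0.0786301  0.07920822 0.07969186] [ 0.51727486 -0.02244938  0.1585344 ]
tool delta cm [0.07 0.23 7.95]
```

Emit:
{"name": "move_arm", "arguments": {"deltas": [0,0,0,0,0.2,2,1,0,0,0,0,0.2,5,1,0,0,0,0,0.2,8,1,0,0,0,0,0.2,9.8,1,0,0,0,0,0.2,10.7,1,0,0,0,0,0.2,10.7,1,0,0,0,0,0.2,10.7,1]}}

```text
time: 8.85
tool_pos: [0.5192, -0.0213, 0.0539]
ee_rot: [3.141, 0.001, 2.852]
wrist_force: [-0.5, 0.6, -0.7]
width: 0.0003
finger_force: 0.0
```

Emit:
{"name": "move_arm", "arguments": {"deltas": [0,0,0,0,0,0.3,1,0,0,0,0,0,0.6,1,0,0,0,0,0,0.9,1,0,0,0,0,0,1.2,1,0,0,0,0,0,1.3,1,0,0,0,0,0,1.3,1,0,0,0,0,0,1.3,1]}}

```text
time: 9.55
tool_pos: [0.5189, -0.0205, 0.0401]
ee_rot: [3.141, 0.0, 2.853]
wrist_force: [0.4, -0.8, 1.8]
width: 0.0005
finger_force: 0.7
```

Emit:
{"name": "move_arm", "arguments": {"deltas": [0,0,0,0,0,0.2,1,0,0,0,0,0,0.4,1,0,0,0,0,0,0.45,1,0,0,0,0,0,0.45,1,0,0,0,0,0,0.45,1]}}

```text
time: 10.05
tool_pos: [0.519, -0.0205, 0.0362]
ee_rot: [3.141, 0.001, 2.853]
wrist_force: [0.3, 0.3, 4.4]
width: 0.0006
finger_force: 2.6
```

Emit:
{"name": "move_arm", "arguments": {"deltas": [0,0,0,0,0,0.1,1,0,0,0,0,0,0.1,1,0,0,0,0,0,0.1,1]}}

```text
time: 10.35
tool_pos: [0.519, -0.0205, 0.0354]
ee_rot: [3.141, 0.001, 2.853]
wrist_force: [-0.9, -0.3, 6.4]
width: 0.0007
finger_force: 3.1
```

Emit:
{"name": "move_arm", "arguments": {"deltas": [0,0,0,0,0,-0.6,1,0,0,0,0,0,-2,1,0,0,0,0,0,-5,1,0,0,0,0,0,-9,1,0,0,0,0,0,-12,1,0,0,0,0,0,-14,1,0,0,0,0,0,-14,1,0,0,0,0,0,-14,1]}}

```text
time: 11.15
tool_pos: [0.5182, -0.0204, 0.174]
ee_rot: [-3.142, -0.001, 2.853]
wrist_force: [-0.1, 0.5, 0.1]
width: 0.0004
finger_force: 0.0
```

Run:
```python
from h import *
s=snap('wrist','w5'); 
P=top(s,'yellow',313,235,50,.071);print(np.percentile(P[:,2],[25,50,75]),s['obs']['tool_pos'])
delta(s,[.410,.2864,.109])
```

```text
yellow top: circle 518.2 -20.2 diam 36.1 mean [517.1 -20.1  71.9] 1278
[0.0714514  0.07203255 0.07255617] [ 0.51816441 -0.0204384   0.17398922]
tool delta cm [19.1  26.33  6.52]
```

Yellow is set (0.0792 → 0.0720, same as red). On to blue.

Emit:
{"name": "move_arm", "arguments": {"deltas": [0,0,0,1.5,2,0,1,0,0,0,4,5.5,0,1,0,0,0,6.7,9.2,0,1,0,0,0,9.4,13,0,1,0,0,0,12.1,16.7,0,1,0,0,0,14.8,20.4,0,1,0,0,0,17.2,23.7,0,1,0,0,0,19,26.2,0,1]}}

```text
time: 12.0
tool_pos: [0.4086, 0.2862, 0.172]
ee_rot: [-3.139, -0.004, 2.855]
wrist_force: [0.7, -0.3, 0.3]
width: 0.0005
finger_force: 0.0
```

Emit:
{"name": "move_arm", "arguments": {"deltas": [0,0,0,0,0,0,1,0,0,0,0,0,0,1]}}

```text
time: 12.2
tool_pos: [0.41, 0.2843, 0.1725]
ee_rot: [-3.138, -0.002, 2.854]
wrist_force: [-0.2, -0.1, -0.4]
width: 0.0005
finger_force: 0.0
```

Run:
```python
from h import *
s=snap('wrist','w6'); 
meas(s,'blue',313,240,60,.109)
P=top(s,'blue',313,240,60,.109);print(np.percentile(P[:,2],[25,50,75]),s['obs']['tool_pos'])
t=P.mean(0); delta(s,t)
```

```text
blue px 319.4 238.4 diam mm 37.6 plane [0.4063 0.2878 0.109 ] depthpt [0.4065 0.2877 0.1079] area 1671.0
blue top: circle 407.8 287.5 diam 36.1 mean [406.9 287.5 109. ] 1616
[0.10865434 0.10916457 0.10964969] [0.41001846 0.28431783 0.17247102]
tool delta cm [0.37 0.24 6.34]
```

View pics/w6.png

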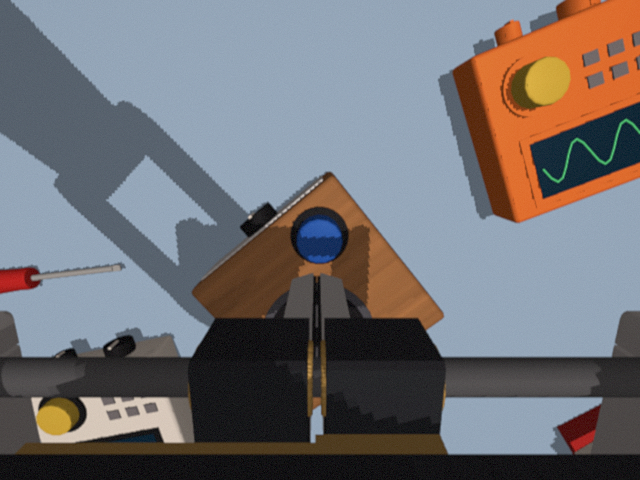

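The wrist view shows the blue key at (320,238) on the wooden box, just ahead of the fingertips.

Emit:
{"name": "move_arm", "arguments": {"deltas": [0,0,0,0.1,0.1,2,1,0,0,0,0.3,0.2,4.5,1,0,0,0,0.3,0.2,7,1,0,0,0,0.3,0.2,8.4,1,0,0,0,0.3,0.2,9,1,0,0,0,0.3,0.2,9,1,0,0,0,0.3,0.2,9,1]}}

```text
time: 12.95
tool_pos: [0.4097, 0.2876, 0.0856]
ee_rot: [3.14, 0.001, 2.852]
wrist_force: [0.3, -0.7, 0.0]
width: 0.0
finger_force: 0.0
```

Emit:
{"name": "move_arm", "arguments": {"deltas": [0,0,0,0,0,0.3,1,0,0,0,0,0,0.6,1,0,0,0,0,0,0.9,1,0,0,0,0,0,1.2,1,0,0,0,0,0,1.3,1,0,0,0,0,0,1.3,1,0,0,0,0,0,1.3,1]}}

```text
time: 13.65
tool_pos: [0.4091, 0.2877, 0.0717]
ee_rot: [3.141, 0.0, 2.853]
wrist_force: [0.6, 0.5, 1.4]
width: 0.0005
finger_force: 0.7
```

Emit:
{"name": "move_arm", "arguments": {"deltas": [0,0,0,0,0,0.2,1,0,0,0,0,0,0.4,1,0,0,0,0,0,0.6,1,0,0,0,0,0,0.7,1,0,0,0,0,0,0.7,1,0,0,0,0,0,0.7,1]}}

```text
time: 14.25
tool_pos: [0.4091, 0.2877, 0.0655]
ee_rot: [3.141, 0.001, 2.853]
wrist_force: [0.3, 0.0, 6.3]
width: 0.0004
finger_force: 3.1
```

Emit:
{"name": "move_arm", "arguments": {"deltas": [0,0,0,0,0,-0.6,1,0,0,0,0,0,-2,1,0,0,0,0,0,-5,1,0,0,0,0,0,-8,1,0,0,0,0,0,-10,1,0,0,0,0,0,-11,1,0,0,0,0,0,-11,1,0,0,0,0,0,-11,1]}}

```text
time: 15.05
tool_pos: [0.4082, 0.2871, 0.1733]
ee_rot: [-3.14, -0.002, 2.853]
wrist_force: [0.1, 0.3, 0.3]
width: 0.0006
finger_force: 0.0
```

Run:
```python
from h import *
s=snap('wrist','w7'); 
P=top(s,'blue',313,240,60,.102);print(np.percentile(P[:,2],[25,50,75]),s['obs']['tool_pos'])
```

```text
blue top: circle 408.0 287.2 diam 36.0 mean [406.9 287.6 101.9] 1518
[0.10148803 0.1020556  0.10253637] [0.40816819 0.28711284 0.17332428]
```

```bash
python3 -c "
from bench import robot
print(robot.close_job())"
```

```text
the job is handed in; nothing more can be done
None
```

I pressed the red, yellow and blue keys fully down in that order at about 5.5–6.5 N each; each key top then measured about 7 mm lower, and I handed the job in with the hand clear above the loudspeaker box.

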